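# Stack sprockets on the upright spindle by size

## Task

Build up the sprocket stack: take the three sprockets off the sloping rack and thread them over the upright spindle of the grey stand, largest first at the bottom, then the middle-sized one, then the smallest on top, every one with its collar upwards and resting flat on what is below. Seat each one before starting the next, let go of all of them, and leave the other things on the bench where they are.

Things in the scene. Friction and masses are not known exactly. Their poses are not given: they have to be found in the camera images.
- large_center (a point): largest sprocket: toothed steel disc 120 mm across (28 teeth), 5 mm thick, with a central aluminium collar on one face, 44 mm outside diameter, 15 mm high (20 mm in all); 26 mm bore right through. Point: on the axis, half-way up, 10 mm from the disc's flat bottom. z: along the axis from disc to collar. At first it lies collar up on any one of the rack's pegs. About 0.32 kg.
- middle_center (a point): middle-sized sprocket: toothed steel disc 96 mm across (22 teeth), 5 mm thick, with a central aluminium collar on one face, 44 mm outside diameter, 15 mm high (20 mm in all); 26 mm bore right through. Point: on the axis, half-way up, 10 mm from the disc's flat bottom. z: along the axis from disc to collar. At first it lies collar up on any one of the rack's pegs. About 0.22 kg.
- small_center (a point): smallest sprocket: toothed steel disc 72 mm across (16 teeth), 5 mm thick, with a central aluminium collar on one face, 44 mm outside diameter, 15 mm high (20 mm in all); 26 mm bore right through. Point: on the axis, half-way up, 10 mm from the disc's flat bottom. z: along the axis from disc to collar. At first it lies collar up on any one of the rack's pegs. About 0.15 kg.
- rack_mid (a point): fixed plywood rack: board 400 mm wide (y), 140 mm deep, sloping 30 degrees, low edge towards the robot. Point: middle of its top face, 70 mm above the table; x level, away from the low edge; z up. Three 18 mm steel pegs stick 12 mm squarely out of the slope at y = -130, 0, 130 mm, each through a sprocket's bore; draw the sprockets off squarely to the slope.
- seat (a point): fixed grey assembly stand, round base 140 mm across, with an upright steel spindle of 20 mm diameter; the point is on the spindle's axis at the flat round shoulder (50 mm across, 50 mm above the table) on which the first sprocket rests. z up.
- spindle_tip (a point): top of the upright spindle, 58 mm above its shoulder; the last 6 mm taper to 12 mm diameter.
- wrench: bystander: steel wrench 170 mm long lying in front of the rack; origin near its middle
- screwdriver: bystander: screwdriver 200 mm long lying behind the rack; origin near its middle
- hammer: bystander: hammer 260 mm long lying at the right; origin near its middle
- tape_roll: bystander: black tape roll lying flat near the stand, 96 mm across, 25 mm high; origin at its underside
- jar: bystander: grease jar near the stand, 68 mm across, 60 mm high; origin at its underside
- oil_bottle: bystander: white oil bottle standing at the back, 60 mm across, 160 mm high; origin at its underside
- pedal: bystander: black pedal 90 x 60 x 22 mm with a short steel axle, lying at the back left; origin at its underside

How it is judged:
On the way, in this order (a step that is already met when the one before it is completed fails the run):
1. the largest sprocket is seated on the spindle, collar up, on the stand's shoulder (horizontal distance between large_center and seat below 0.006 m and z of large_center in the frame of seat between 0.006 and 0.014 m and angle between large_center's own z axis and vertical below 0.12 rad), for 0.2 s.
2. the middle-sized sprocket is seated on the spindle, collar up, on the largest one (horizontal distance between middle_center and seat below 0.006 m and z of middle_center in the frame of seat between 0.026 and 0.034 m and angle between middle_center's own z axis and vertical below 0.12 rad), for 0.2 s.
3. the smallest sprocket is seated on the spindle, collar up, on the middle-sized one (horizontal distance between small_center and seat below 0.006 m and z of small_center in the frame of seat between 0.046 and 0.054 m and angle between small_center's own z axis and vertical below 0.12 rad), for 0.2 s.
At the end, for the whole second after the job is handed in: All three sprockets are on the spindle, collar up, level within 7 degrees, axis within 6 mm of the spindle's; centre heights above the shoulder are 10 mm (largest), 30 mm (middle-sized) and 50 mm (smallest), each within 4 mm; all released and at rest (all of step 1 and all of step 2 and all of step 3 and linear speed of each of large, middle, small below 0.03 m/s); the robot touches nothing.
It fails at once if one of the other loose things on the bench is moved more than 40 mm (distance of any of wrench, screwdriver, hammer, tape_roll, jar, oil_bottle, pedal from where it was at the start of the episode above 0.04 m).
It also fails if it takes over 72 s, if anything falls off the work surface, if the arm or the gripper's body presses on something with over 40 N, if the wrist force passes 120 N, or if a joint passes its speed limit or range.

## Robot

A 6-joint arm with a two-finger parallel gripper is mounted at the origin on the work surface. World frame = base frame: x ahead of the robot, y to its left, z up, the work surface at z = 0. Lengths are in m, angles in rad, forces in N, time in s.
With the tool pointing down it reaches from about 0.375 to 0.975 m from the base axis. Payload 3.8 kg.
Tool frame: the origin (TCP) lies at the very end of the fingers, on their centre line; the grasp point (between the pads) lies 19 mm behind it; x points along the fingers, y is the direction in which the jaws open and shut, and the axes are right-handed (so a half turn about x gives the same grasp; the last joint's range is limited). The gripper opens to 88 mm and grips with 3 to 60 N. Pads are 18 mm wide; open, the fingers measure 123 mm over their backs; the gripper's body (75 mm by 187 mm) begins 45 mm behind the grasp point.
Start: joints at [1.226, 0.264, 1.604, -0, 1.274, -0.037], TCP at [0.204, 0.643, 0.239] pointing down, gripper open.
Joint ranges: [-2.63, 2.63], [-0.94, 2.18], [0.31, 2.57], [-1.31, 4.45], [0, 2.66], [-2.55, 2.55]. Speed limits (rad/s): [2.57, 2.57, 3.14, 3.14, 3.14, 3.14].

## Interface

Orientations are given as a rotation vector (axis times angle).
In Python, from plant import sensors, imaging, job gives the robot as it stands.
- The arm moves only by the tool move_arm, never from a script. Its arguments are lists of equal length, an entry for each row: "dp": the shift along the tool's x, y, z in cm, a list of three; "dr": the turn, a rotation vector about the tool's x, y, z in degrees, a list of three; "gripper": the closure, from 0 (fully open) to 1 (shut). A call has exactly 8 rows; each row is the pose to reach, as a shift and turn from the pose measured when the call began, along the tool's axes at that moment; what a row does not reach only later rows make up. A row lasts 1/8 s, in which the tool goes at most 62.5 mm and 10.7 degrees, less where a joint would pass 70% of its speed; a pose out of reach is approached as far as the arm can. A call with a gripper value outside its range is refused whole. The fingers move at their own pace and stop on an object; "grip_force" is the grip in N (left out, the last holds). Time passes only in rows, so rows that repeat a pose let the fingers close, or fill a call up. It gives the time, the measured TCP pose, the force and the opening at its end, in the units of the state.
- sensors.get_obs(): the state, without advancing time (a new reading comes with each control period).
- imaging.snapshot(name): name is "scene" or "top"; returns the picture (384x512x3 uint8, red, green, blue); there is no depth.
- imaging.camera_info(name): a dict with "fov_y" (degrees; the focal length in pixels is half the picture's height over the tangent of half this angle, whatever the lens; pixels are square), "cx", "cy" (the principal point, pixels), "R" (3x3) and "t" (3): a world point X has camera coordinates R X + t. Camera axes: x right, y down, z forward; pixel columns grow to the right and rows downward; lengths in m; the calibration is good to about 2 mm. A picture is of the moment at which its call begins. camera_info takes no time and is no camera call.
- job.hand_in(): hands the job in, once; it reports no verdict.
Trained networks look in the newest picture that a camera, given by its name, has taken for a name from the list of things; names that differ only in an ending like _2 or _b are one class to them, and where a whole thing is asked for, a point or a joint stands for the part that bears it (a point fixed in the world has none). Each returns a list of dicts, best first, with "confidence" (0 to 1); they miss things now and then, are a little off and sometimes report something else, mostly with a low value. They report only what shows in the picture. A call takes as long as a camera call.
- imaging.find_in(name, camera): "box" ([left, top, right, bottom] in pixels, round what is visible of it).
- imaging.trace(name, camera): "region" (384x512 bool, what is visible of it) and "box" ([left, top, right, bottom] in pixels, round what is visible of it).
- imaging.mark_of(name, camera): "pixel" ([column, row] in pixels: a listed point, or the origin of a listed thing).
The state is a dict: "time_s": time; "joint_positions": joint angles; "qd": joint speeds; "joint_efforts": joint torques, N m; "position": TCP position; "eef_rot": TCP orientation; "contact_force": force on the tool from outside, world axes, zero at the start; "torque": the same for the moment, N m; "width": opening from 0.0 (shut) to 1.0 (fully open).
Only numpy, scipy, OpenCV 4.12 (cv2) and the standard library are available. Lean on these libraries where they do the work, as an engineer would, in place of code of your own. Each camera call takes 0.05 s, during which the arm holds its last target.

## Working session

There is one attempt and no reset: what is moved stays moved. The work goes in short steps, Python scripts to look and compute and a tool call to move; the robot and the scene stay as the last step left them, time stands still between calls to the robot, and variables do not carry over. Pictures are saved under pics/ and viewed, and the job is handed in when it is done.

Besides the shell and the picture viewer there is one more tool, called after "Emit:" by a JSON object that holds its "api" and its "payload". move_arm: Moves the arm, as the interface text tells. Its arguments: {"type":"object","properties":{"dp":{"type":"array","items":{"type":"array","items":{"type":"number"}}},"dr":{"type":"array","items":{"type":"array","items":{"type":"number"}}},"gripper":{"type":"array","items":{"type":"number"}},"grip_force":{"type":"number"}},"required":["dp","dr","gripper"]}

```bash
mkdir -p pics; ls; cat > a.py <<'E'
from plant import sensors, imaging, job
import numpy as np, cv2
E
python3 - <<'E'
from a import *
o=sensors.get_obs()
for k,v in o.items(): print(k,np.round(v,4))
for c in ("scene","top"):
    im=imaging.snapshot(c); cv2.imwrite(f"pics/{c}0.png",im[:,:,::-1])
    i=imaging.camera_info(c); print(c,i)
    for n in ["large_center","middle_center","small_center","rack_mid","seat","spindle_tip"]:
        print(n,[(np.round(d["pixel"],1),round(d["confidence"],2)) for d in imaging.mark_of(n,c)][:3])
E
```

```text
pics
time_s 0.0
joint_positions [ 1.2261  0.2648  1.6054  0.      1.2737 -0.0369]
qd [ 0.0018  0.0016  0.0011 -0.001   0.     -0.0001]
joint_efforts [-6.00000e-04 -5.02132e+01 -3.56863e+01  7.25000e-02  2.97000e-02
 -2.00000e-04]
position [0.2042 0.6426 0.2374]
eef_rot [ 0.2398  1.5577 -0.2433]
contact_force [-0.5341 -0.6974 -1.0907]
torque [-0.0259  0.001  -0.0294]
width 1.0028
scene {'fov_y': 56.72309980576569, 'cx': 250.60252524306915, 'cy': 188.6116704806616, 'R': array([[ 0.79979854,  0.60004486, -0.01638471],
       [ 0.47181664, -0.64528944, -0.60082493],
       [-0.37109479,  0.47280833, -0.7992127 ]]), 't': array([-0.43234858, -0.19148911,  1.41482805])}
large_center [(array([257.8, 186.5]), 0.93)]
middle_center [(array([226. , 208.6]), 0.77), (array([228.4, 216.2]), 0.31)]
small_center [(array([337.4, 140.8]), 0.73), (array([195.6, 236.8]), 0.5)]
rack_mid [(array([228.6, 211.9]), 0.95), (array([287.4, 132.6]), 0.62)]
seat [(array([290.6, 134.4]), 0.66)]
spindle_tip [(array([293.3, 122.4]), 0.87)]
top {'fov_y': 50.6165703733418, 'cx': 255.57474443258386, 'cy': 198.28471983940756, 'R': array([[-0.02229333, -0.99972326, -0.00751007],
       [-0.98230073,  0.023301  , -0.18585568],
       [ 0.18597924,  0.00323381, -0.98254835]]), 't': array([-1.13850063e-03,  5.85408418e-01,  1.48349335e+00])}
large_center [(array([242.8, 207.6]), 0.72)]
middle_center [(array([275.8, 212.8]), 0.6)]
small_center [(array([314.4, 219.5]), 0.68)]
rack_mid [(array([277.8, 213.6]), 0.69), (array([161.5, 228.8]), 0.58)]
seat [(array([161.4, 228.6]), 0.95)]
spindle_tip [(array([157.5, 227.3]), 0.96), (array([129.6, 192.4]), 0.39)]
```

```bash
python3 - <<'E'
import cv2
for c in("scene","top"):
    im=cv2.imread(f"pics/{c}0.png"); cv2.imwrite(f"pics/{c}0b.png",cv2.resize(im,(800,600),interpolation=cv2.INTER_CUBIC))
im=cv2.imread("pics/top0.png")[150:270,100:350]; cv2.imwrite("pics/top0c.png",cv2.resize(im,None,fx=3.2,fy=3.2,interpolation=cv2.INTER_CUBIC))
im=cv2.imread("pics/scene0.png")[90:270,150:400]; cv2.imwrite("pics/scene0c.png",cv2.resize(im,None,fx=3.2,fy=3.2,interpolation=cv2.INTER_CUBIC))
E
```

```text
(no output)
```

View pics/scene0b.png

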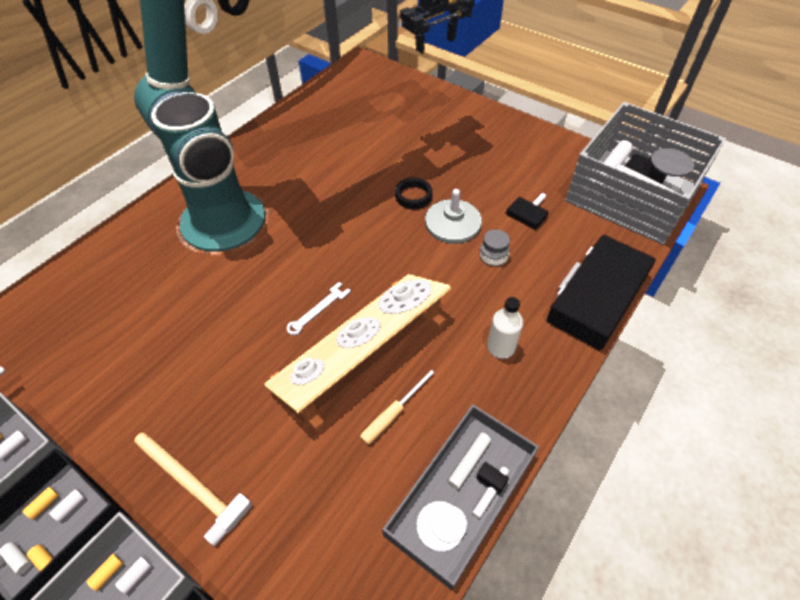

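View pics/top0b.png

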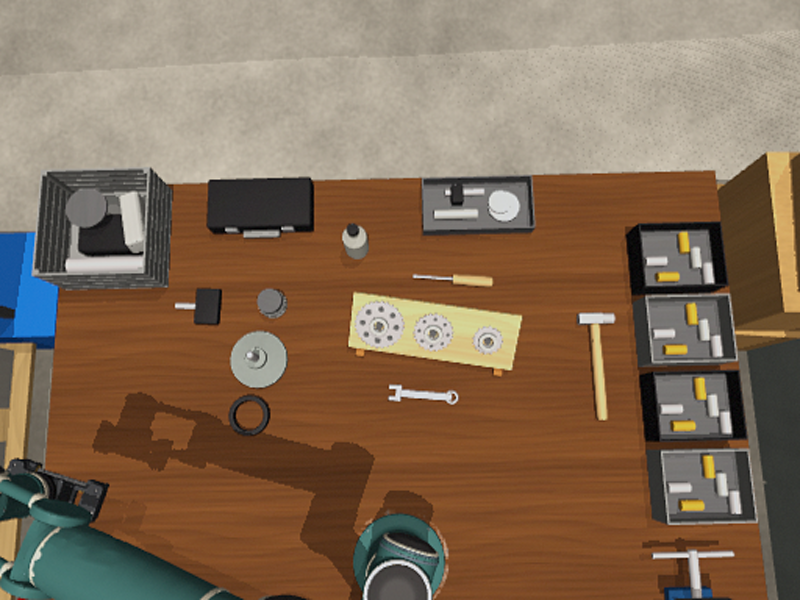

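View pics/top0c.png

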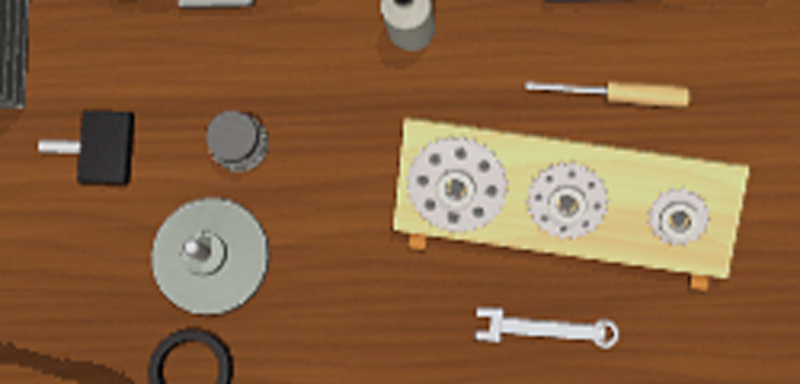

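View pics/scene0c.png

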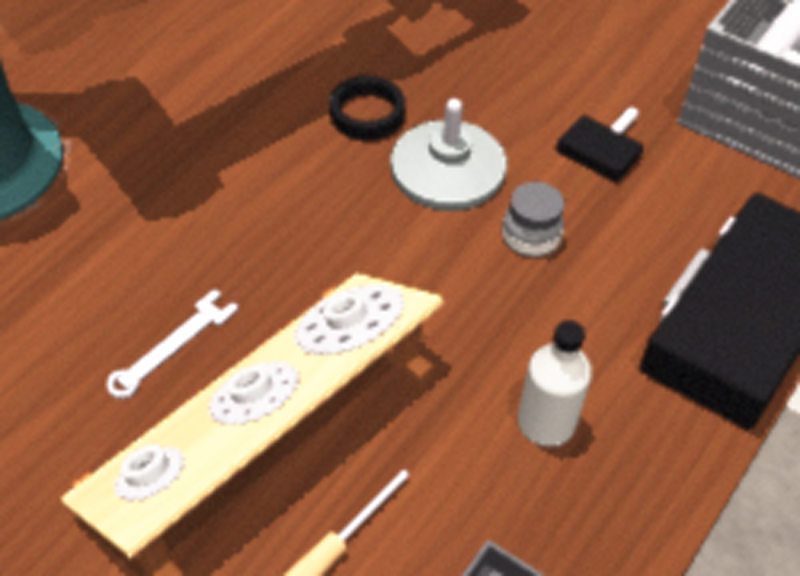

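The pictures show the rack with large, middle and small sprockets from left to right in the top view (rack corners about (226,187), (334,201), (327,236), (223,222)). The stand is at about (163,230), with the tape roll and jar close to it. I'll fit the poses next.

```bash
cat >> a.py <<'E'
from scipy.optimize import least_squares
CI={c:imaging.camera_info(c) for c in("scene","top")}
def proj(c,X):
    i=CI[c]; f=192/np.tan(np.radians(i["fov_y"]/2)); q=np.atleast_2d(X)@i["R"].T+i["t"]
    return np.c_[f*q[:,0]/q[:,2]+i["cx"],f*q[:,1]/q[:,2]+i["cy"]]
def tri(ps,pt,z=None):
    f=lambda X:np.r_[proj("scene",X)[0]-ps,proj("top",X)[0]-pt]
    r=least_squares(f,[.6,0,.05]); return r.x,np.round(r.fun,1)
def onz(c,p,z):
    r=least_squares(lambda X:proj(c,[X[0],X[1],z])[0]-p,[.6,0]); return r.x
def Rrack(yaw):
    c,s=np.cos(yaw),np.sin(yaw); Rz=np.array([[c,-s,0],[s,c,0],[0,0,1]])
    a=np.radians(30); Ry=np.array([[np.cos(a),0,-np.sin(a)],[0,1,0],[np.sin(a),0,np.cos(a)]])
    return Rz@Ry   # columns: up-slope x, y, normal
E
python3 - <<'E'
from a import *
M={"large":((257.8,186.5),(242.8,207.6)),"middle":((226,208.6),(275.8,212.8)),"small":((195.6,236.8),(314.4,219.5)),"seat":((290.6,134.4),(161.4,228.6)),"tip":((293.3,122.4),(157.5,227.3)),"rack":((228.6,211.9),(277.8,213.6))}
for k,(a,b) in M.items(): print(k,*tri(a,b))
for c,k in(("scene",0),("top",1)):
    print(c,"seat",onz(c,M["seat"][k],.05),"tip",onz(c,M["tip"][k],.108))
# rack corners
ct=np.array([(405,118),(748,165),(728,277),(394,230)])/3.2+(100,150)   # far-left, far-right, near-right, near-left
cs=np.array([(442,298),(130,556),(64,498),(358,274)])/3.2+(150,90)
loc=np.array([(.07,.2,0),(.07,-.2,0),(-.07,-.2,0),(-.07,.2,0)])
def W(p): return loc@Rrack(p[2]).T+[p[0],p[1],.07]
for nm,f in (("top",lambda p:(proj("top",W(p))-ct).ravel()),("scene",lambda p:(proj("scene",W(p))-cs).ravel()),("both",lambda p:np.r_[(proj("top",W(p))-ct).ravel(),(proj("scene",W(p))-cs).ravel()])):
    r=least_squares(f,[.65,-.05,-.1]); print(nm,r.x,np.round(r.fun,1))
p=r.x
for i,n in enumerate(["large","middle","small"]):
    X=Rrack(p[2])@[0,.13*(1-i),.01]+[p[0],p[1],.07]; print(n,X,proj("scene",X),proj("top",X))
E
```

```text
large [0.54592542 0.03367541 0.08514037] [-0.1  0.  -0.1 -0.1]
middle [ 0.51982254 -0.09192937  0.08580866] [ 1.2 -0.3  1.1  0.9]
small [ 0.50034086 -0.22517918  0.07478434] [-1.4  0.3 -1.5 -1. ]
seat [0.47881992 0.34327519 0.03693067] [ 0.5 -0.1  0.3  0.4]
tip [0.47960473 0.34604148 0.09580791] [-0.4  0.1 -0.3 -0.3]
rack [ 0.52386766 -0.0941013   0.07109869] [-0.6  0.1 -0.5 -0.4]
scene seat [0.48412625 0.3298292 ] tip [0.48702494 0.33571036]
top seat [0.47872184 0.34150435] tip [0.47689694 0.3419059 ]
top [ 0.52865332 -0.09500243 -0.16236351] [-0.4  0.1  0.6  0.2  0.1 -0.2 -0.4 -0.1]
scene [ 0.53426361 -0.0944606  -0.16292575] [ 0.7 -0.4 -0.2 -0.7 -0.6  1.1  0.1 -0.1]
both [ 0.53176923 -0.0944944  -0.16207817] [-0.5 -0.7  0.4 -0.7 -0.1 -1.  -0.5 -0.9  0.  -0.8 -0.9 -1.2 -1.1  0.7
 -0.5 -0.4]
large [0.5478128  0.03460867 0.07866025] [[258.31682587 187.81317813]] [[242.50689152 207.29756424]]
middle [ 0.52683476 -0.09368755  0.07866025] [[228.69875105 211.08544748]] [[277.22422823 212.07985602]]
small [ 0.50585673 -0.22198378  0.07866025] [[196.1238778  236.68100791]] [[312.1414262  216.88967856]]
```

```bash
python3 - <<'E'
from a import *
t=cv2.imread("pics/top0.png")[205:255,140:190]; s=cv2.imread("pics/scene0.png")[110:160,265:315]
cv2.imwrite("pics/stand0.png",np.hstack([cv2.resize(x,(400,400),interpolation=cv2.INTER_NEAREST) for x in(t,s)]))
# sprocket/base segmentation: grey low saturation
for c,(r0,r1,c0,c1) in {"top":(205,255,140,190),"scene":(115,160,265,315)}.items():
    im=cv2.imread(f"pics/{c}0.png"); h=cv2.cvtColor(im,cv2.COLOR_BGR2HSV)
    m=((h[...,1]<70)&(h[...,2]>90)).astype(np.uint8); mm=np.zeros_like(m); mm[r0:r1,c0:c1]=m[r0:r1,c0:c1]
    cs,_=cv2.findContours(mm,cv2.RETR_EXTERNAL,cv2.CHAIN_APPROX_NONE); k=max(cs,key=cv2.contourArea)
    e=cv2.fitEllipse(k); print(c,e,cv2.contourArea(k))
    for z in(.01,.015,.02): print(z,onz(c,e[0],z))
o=sensors.get_obs()
from scipy.spatial.transform import Rotation as Ro
print(np.round(Ro.from_rotvec(o["eef_rot"]).as_matrix(),3))
E
```

```text
top ((165.0909423828125, 229.56182861328125), (34.582210540771484, 36.195552825927734), 36.91755676269531) 982.0
0.01 [0.47940907 0.33671332]
0.015 [0.47882989 0.33556872]
0.02 [0.47825071 0.33442413]
scene ((289.8009338378906, 139.97396850585938), (30.993751525878906, 34.293983459472656), 89.8742446899414) 783.5
0.01 [0.47848018 0.33818588]
0.015 [0.480897  0.3338235]
0.02 [0.48331383 0.32946112]
[[ 0.     0.303  0.953]
 [ 0.     0.953 -0.303]
 [-1.     0.     0.   ]]
```

View pics/stand0.png

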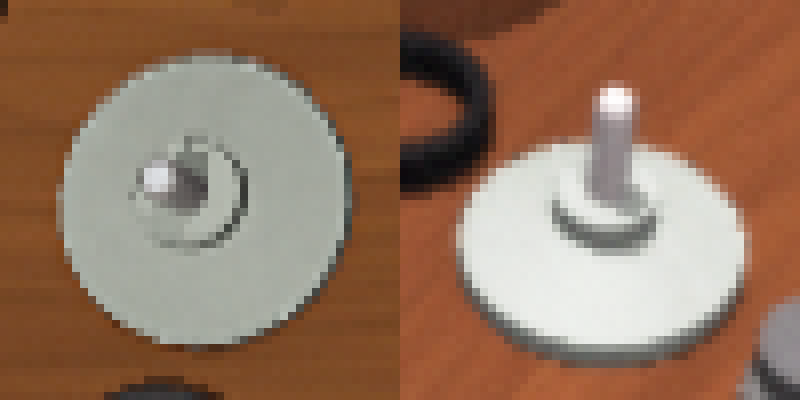

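```bash
python3 - <<'E'
from a import *
for n,z,s,t in(("tip",.108,(291.5,121.3),(159.3,227.2)),("seat",.05,(290.2,135.),(163.5,228.7))):
    print(n,onz("scene",s,z),onz("top",t,z),*tri(s,t))
for c in("scene","top"):
    for k in range(3):
        imaging.snapshot(c)
        for n,z in (("seat",.05),("spindle_tip",.108),("rack_mid",.07)):
            d=imaging.mark_of(n,c)
            if d: print(c,n,np.round(d[0]["pixel"],1),np.round(onz(c,d[0]["pixel"],z),4))
E
```

```text
tip [0.4784708  0.33679981] [0.47710913 0.33539945] [0.47783241 0.33607562 0.10789085] [-0.3  0.1 -0.2 -0.2]
seat [0.48465473 0.3262412 ] [0.478162  0.3336004] [0.479351   0.33603775 0.03918482] [ 0. -0.  0.  0.]
scene seat [286.4 134.2] [0.4706 0.3214]
scene spindle_tip [321.4 221.6] [0.7847 0.0256]
scene rack_mid [229.7 214.8] [ 0.5341 -0.0985]
scene seat [288.2 132.6] [0.4714 0.3326]
scene spindle_tip [289.  122.4] [0.4743 0.3265]
scene rack_mid [229.4 215.7] [ 0.5354 -0.1017]
scene seat [286.8 137.3] [0.481  0.3085]
scene spindle_tip [291.7 121.6] [0.4799 0.3359]
scene rack_mid [230.4 212.4] [ 0.5302 -0.0903]
top seat [161.7 228.5] [0.4791 0.3404]
top spindle_tip [156.1 225.2] [0.4846 0.3472]
top rack_mid [278.  211.6] [ 0.5299 -0.0971]
top seat [160.4 228.3] [0.4799 0.3453]
top spindle_tip [157.1 226.4] [0.4802 0.3434]
top rack_mid [277.1 214.1] [ 0.5206 -0.0934]
top seat [159.8 227.3] [0.4838 0.3476]
top spindle_tip [159.4 225.8] [0.4822 0.3351]
top rack_mid [276.  208.8] [ 0.5406 -0.09  ]
```

```bash
python3 - <<'E'
from a import *
p=(.531,-.0945,-.162); R=Rrack(p[2]); a=np.linspace(0,2*np.pi,60)
out=[]
for c,(r0,c0) in {"top":(175,215),"scene":(165,170)}.items():
    S=7 if c=="top" else 7; h,w=(60,112) if c=="top" else (85,112)
    im=cv2.imread(f"pics/{c}0.png")[r0:r0+h,c0:c0+w]; im=cv2.resize(im,None,fx=S,fy=S,interpolation=cv2.INTER_NEAREST)
    for i,rd in enumerate((.06,.048,.036)):
        for r,z in((rd,.005),(.022,.02)):
            L=np.c_[r*np.cos(a),.13*(1-i)+r*np.sin(a),0*a+z]@R.T+[p[0],p[1],.07]
            q=(proj(c,L)-[c0,r0]+.5)*S
            cv2.polylines(im,[q.astype(np.int32)],True,(0,0,255) if r>.03 else (255,0,0),1)
    cv2.imwrite(f"pics/ov_{c}.png",im)
E
```

```text
(no output)
```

View pics/ov_top.png

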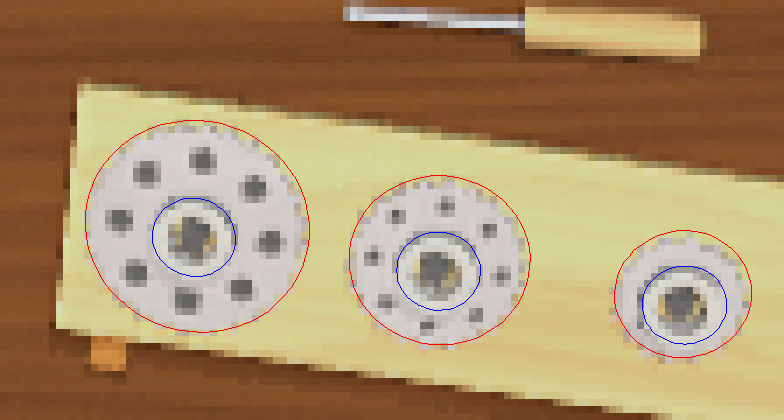

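View pics/ov_scene.png

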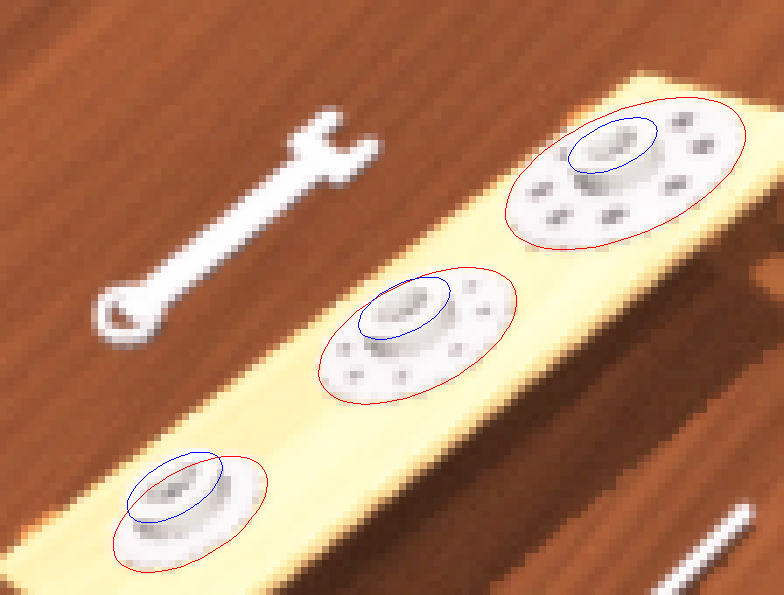

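```bash
cat >> a.py <<'E'
from scipy.spatial.transform import Rotation as Ro
P=(.531,-.0945,-.162); SP=np.array([.4785,.3358,.05])
Rr=Rrack(P[2]); Rtool_rack=np.c_[-Rr[:,2],Rr[:,0],np.cross(-Rr[:,2],Rr[:,0])]
def rackpt(i,h,ds=-.002): return Rr@[ds,.13*(1-i),h]+[P[0],P[1],.07]
def vert(yaw): # tool down, jaw y along direction yaw
    y=np.array([np.cos(yaw),np.sin(yaw),0]); x=np.array([0,0,-1.]); return np.c_[x,y,np.cross(x,y)]
def delta(pos,R):
    o=sensors.get_obs(); R0=Ro.from_rotvec(o["eef_rot"]).as_matrix()
    dp=R0.T@(np.array(pos)-o["position"])*100; dr=np.degrees(Ro.from_matrix(R0.T@R).as_rotvec())
    print("dp",np.round(dp,2),"dr",np.round(dr,1),"|",round(np.linalg.norm(dr),1)); return dp,dr
def st():
    o=sensors.get_obs()
    for k in("time_s","joint_positions","position","contact_force","torque","width"): print(k,np.round(o[k],4))
    print("tool x,y",np.round(Ro.from_rotvec(o["eef_rot"]).as_matrix().T[:2],3))
E
python3 - <<'E'
from a import *
print(rackpt(0,.09)); delta(rackpt(0,.09),Rtool_rack)
delta(rackpt(0,.09)+[0,0.3,.06],Rtool_rack)
E
```

```text
[0.50584783 0.04133539 0.14694229]
dp [  9.17 -48.24  46.96] dr [ 79.6 -21.3  24.7] | 86.1
dp [  3.17 -19.65  37.87] dr [ 79.6 -21.3  24.7] | 86.1
```

Emit:
{"api": "move_arm", "payload": {"dp": [[0, -4.4, 4.3], [0, -8.8, 8.6], [0, -13.2, 12.9], [0, -17.6, 17.2], [0, -22, 21.5], [0, -26.4, 25.8], [0, -30.8, 30.1], [0, -35.2, 34.4]], "dr": [[8, -2, 2.5], [16, -4.2, 5], [24, -6.4, 7.5], [32, -8.6, 10], [40, -10.7, 12.4], [48, -12.9, 14.9], [56, -15, 17.4], [64, -17, 19.9]], "gripper": [0, 0, 0, 0, 0, 0, 0, 0], "grip_force": 35}}

```text
time_s: 2.9
position: [0.4261, 0.202, 0.2392]
eef_rot: [1.274, 0.919, -0.817]
contact_force: [0.6, 1.3, -0.1]
width: 0.998
```

```bash
python3 - <<'E'
from a import *
st(); delta(rackpt(0,.09),Rtool_rack)
E
```

```text
time_s 2.9
joint_positions [ 0.5531 -0.3792  2.2705 -0.2934  0.8971  0.5728]
position [0.4261 0.202  0.2392]
contact_force [ 0.6253  1.3488 -0.0652]
torque [-0.0604  0.2692 -0.0568]
width 0.9985
tool x,y [[ 0.422 -0.005 -0.907]
 [ 0.9    0.124  0.418]]
dp [11.81  1.32 16.29] dr [15.4 -4.3  4.8] | 16.7
```

Emit:
{"api": "move_arm", "payload": {"dp": [[1.5, 0.2, 4], [4, 0.5, 8], [7, 0.9, 12], [10, 1.2, 15.5], [11.81, 1.32, 16.29], [11.81, 1.32, 16.29], [11.81, 1.32, 16.29], [11.81, 1.32, 16.29]], "dr": [[4, -1, 1.2], [8, -2, 2.4], [12, -3.2, 3.6], [15.4, -4.3, 4.8], [15.4, -4.3, 4.8], [15.4, -4.3, 4.8], [15.4, -4.3, 4.8], [15.4, -4.3, 4.8]], "gripper": [0, 0, 0, 0, 0, 0, 0, 0]}}

```text
time_s: 3.9
position: [0.5063, 0.0421, 0.1482]
eef_rot: [1.494, 0.706, -0.936]
contact_force: [0.1, 0.3, 0.9]
width: 0.996
```

```bash
python3 - <<'E'
from a import *
st(); delta(rackpt(0,.008),Rtool_rack)
for c in("top","scene"):
    im=imaging.snapshot(c)[:,:,::-1]; x=im[165:265,190:340] if c=="top" else im[120:260,160:330]
    cv2.imwrite(f"pics/l1_{c}.png",cv2.resize(x,None,fx=4,fy=4,interpolation=cv2.INTER_CUBIC))
E
```

```text
time_s 3.9
joint_positions [ 0.1299 -0.2656  2.3993 -0.2934  0.5186  0.5108]
position [0.5063 0.0421 0.1482]
contact_force [0.0594 0.3346 0.8746]
torque [-0.0595  0.3049 -0.0266]
width 0.9964
tool x,y [[ 0.496 -0.08  -0.865]
 [ 0.853 -0.139  0.502]]
dp [ 8.3  -0.11  0.09] dr [ 0.  -0.1 -0.1] | 0.2
```

View pics/l1_scene.png

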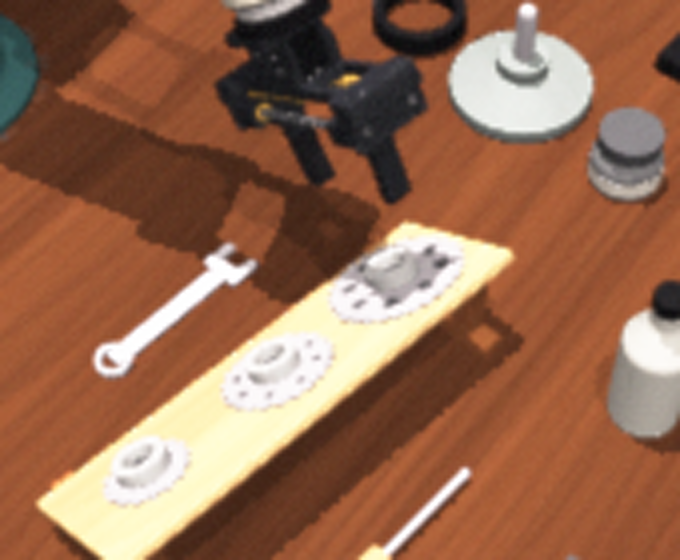

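The gripper is square to the slope above the large sprocket, with its fingers straddling the collar axis. I'll move down now.

Emit:
{"api": "move_arm", "payload": {"dp": [[2, 0, 0.05], [4, -0.1, 0.09], [5.5, -0.11, 0.09], [6.7, -0.11, 0.09], [7.4, -0.11, 0.09], [7.8, -0.11, 0.09], [8.0, -0.11, 0.09], [8.0, -0.11, 0.09]], "dr": [[0, -0.1, -0.1], [0, -0.1, -0.1], [0, -0.1, -0.1], [0, -0.1, -0.1], [0, -0.1, -0.1], [0, -0.1, -0.1], [0, -0.1, -0.1], [0, -0.1, -0.1]], "gripper": [0, 0, 0, 0, 0, 0, 0, 0]}}

```text
time_s: 5.0
position: [0.5449, 0.0349, 0.0785]
eef_rot: [1.492, 0.706, -0.939]
contact_force: [-0.4, -0.5, -1.1]
width: 1.0
```

```bash
python3 - <<'E'
from a import *
st(); delta(rackpt(0,.007),Rtool_rack)
for c in("top","scene"):
    im=imaging.snapshot(c)[:,:,::-1]; x=im[165:265,190:340] if c=="top" else im[150:220,200:310]
    cv2.imwrite(f"pics/l2_{c}.png",cv2.resize(x,None,fx=5,fy=5,interpolation=cv2.INTER_CUBIC))
E
```

```text
time_s 5.0
joint_positions [ 0.0994 -0.0576  2.3855 -0.4125  0.3301  0.6199]
position [0.5449 0.0349 0.0785]
contact_force [-0.4167 -0.5092 -1.0714]
torque [-0.0004  0.3042 -0.0329]
width 1.0005
tool x,y [[ 0.494 -0.081 -0.866]
 [ 0.854 -0.14   0.501]]
dp [ 0.39 -0.   -0.  ] dr [ 0.  0. -0.] | 0.1
```

View pics/l2_scene.png

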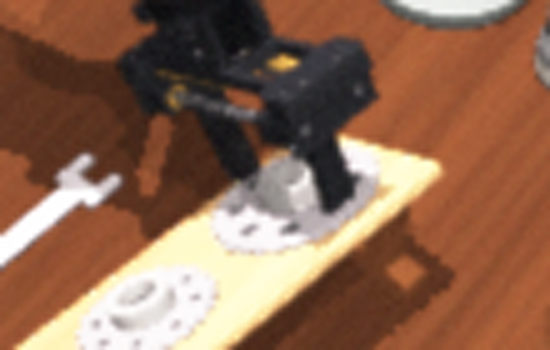

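View pics/l2_top.png

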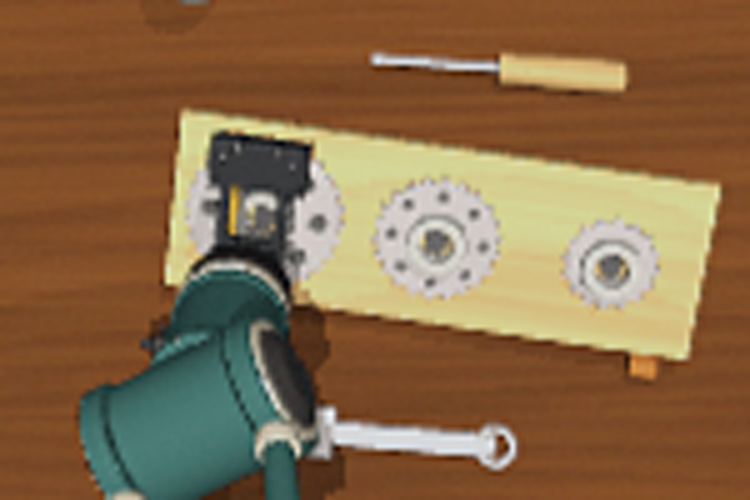

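Both fingers straddle the collar. The tip is still about 3 mm short, so I'll go on down and then close.

Emit:
{"api": "move_arm", "payload": {"dp": [[0.35, 0, 0], [0.35, 0, 0], [0.35, 0, 0], [0.35, 0, 0], [0.35, 0, 0], [0.35, 0, 0], [0.35, 0, 0], [0.35, 0, 0]], "dr": [[0, 0, 0], [0, 0, 0], [0, 0, 0], [0, 0, 0], [0, 0, 0], [0, 0, 0], [0, 0, 0], [0, 0, 0]], "gripper": [0, 0, 0.3, 0.5, 1, 1, 1, 1], "grip_force": 35}}

```text
time_s: 6.1
position: [0.5466, 0.0347, 0.0756]
eef_rot: [1.492, 0.706, -0.938]
contact_force: [-0.1, 0.7, 0.5]
width: 0.481
```

```bash
python3 - <<'E'
from a import *
st(); delta(rackpt(0,.007),Rtool_rack)
E
```

```text
time_s 6.1
joint_positions [ 0.0982 -0.0485  2.3842 -0.4205  0.3224  0.6275]
position [0.5466 0.0347 0.0756]
contact_force [-0.1012  0.6771  0.4851]
torque [-0.0238  0.2874  0.024 ]
width 0.4812
tool x,y [[ 0.494 -0.081 -0.865]
 [ 0.854 -0.14   0.501]]
dp [ 0.06 -0.01 -0.  ] dr [ 0.   0.  -0.1] | 0.1
```

Emit:
{"api": "move_arm", "payload": {"dp": [[-0.5, 0, 0], [-1.2, 0, 0], [-2.5, 0, 0], [-4, 0, 0], [-6, 0, 0], [-8, 0, 0], [-8, 0, 0], [-8, 0, 0]], "dr": [[0, 0, 0], [0, 0, 0], [0, 0, 0], [0, 0, 0], [0, 0, 0], [0, 0, 0], [0, 0, 0], [0, 0, 0]], "gripper": [1, 1, 1, 1, 1, 1, 1, 1]}}

```text
time_s: 7.1
position: [0.5069, 0.0412, 0.1448]
eef_rot: [1.492, 0.706, -0.938]
contact_force: [-1.2, -0.7, -3.1]
width: 0.479
```

```bash
python3 - <<'E'
from a import *
st()
for c in("top","scene"):
    im=imaging.snapshot(c)[:,:,::-1]; x=im[165:265,190:340] if c=="top" else im[120:230,190:310]
    cv2.imwrite(f"pics/l3_{c}.png",cv2.resize(x,None,fx=5,fy=5,interpolation=cv2.INTER_CUBIC))
E
```

```text
time_s 7.1
joint_positions [ 0.1283 -0.2583  2.4008 -0.298   0.5116  0.5146]
position [0.5069 0.0412 0.1448]
contact_force [-1.2303 -0.7172 -3.0514]
torque [0.0087 0.6035 0.0051]
width 0.4789
tool x,y [[ 0.494 -0.081 -0.865]
 [ 0.854 -0.139  0.501]]
```

View pics/l3_scene.png

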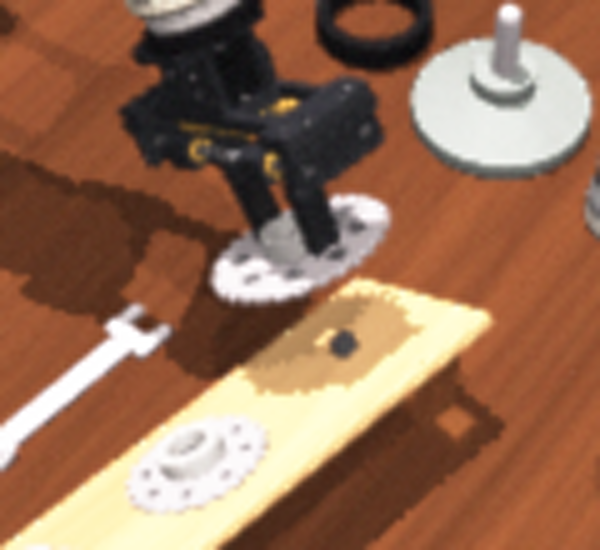

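View pics/l3_top.png

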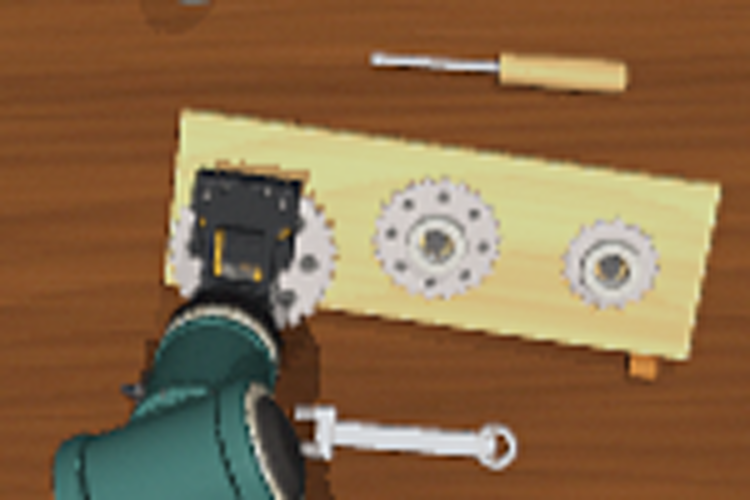

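```bash
python3 - <<'E'
from a import *
delta([.4785,.3358,.19],vert(.612)); delta([.49,.19,.22],vert(.612))
E
```

```text
dp [ -7.77  -4.21 -28.63] dr [-43.3  11.6 -28.4] | 53.1
dp [ -8.62   0.3  -14.42] dr [-43.3  11.6 -28.4] | 53.1
```

Emit:
{"api": "move_arm", "payload": {"dp": [[-3, 0, -2], [-6, 0.1, -5], [-8, 0.2, -9], [-8.6, 0.3, -13], [-8.6, -0.5, -17], [-8.6, -1.7, -21], [-8.2, -3, -25], [-7.77, -4.21, -28.6]], "dr": [[-4, 1, -2.5], [-9, 2.4, -6], [-15, 4, -10], [-21, 5.6, -14], [-27, 7.2, -18], [-33, 8.8, -22], [-39, 10.4, -26], [-43.3, 11.6, -28.4]], "gripper": [1, 1, 1, 1, 1, 1, 1, 1]}}

```text
time_s: 8.2
position: [0.4793, 0.337, 0.1885]
eef_rot: [0.745, 1.439, -0.747]
contact_force: [0.4, -0.5, -2.2]
width: 0.478
```

```bash
python3 - <<'E'
from a import *
st(); delta([.4785,.3358,.15],vert(.612))
E
```

```text
time_s 8.2
joint_positions [ 5.7070e-01  1.3460e-01  1.8529e+00 -7.0000e-04  1.1555e+00 -4.3300e-02]
position [0.4793 0.337  0.1885]
contact_force [ 0.4482 -0.5462 -2.1554]
torque [ 0.0151 -0.012  -0.0123]
width 0.4784
tool x,y [[-0.001 -0.001 -1.   ]
 [ 0.817  0.576 -0.001]]
dp [ 3.85 -0.13  0.05] dr [0.1 0.  0.1] | 0.2
```

Emit:
{"api": "move_arm", "payload": {"dp": [[1.5, 0, 0], [3, -0.1, 0.05], [4.5, -0.13, 0.05], [5.3, -0.13, 0.05], [5.35, -0.13, 0.05], [5.35, -0.13, 0.05], [5.35, -0.13, 0.05], [5.35, -0.13, 0.05]], "dr": [[0, 0, 0], [0, 0, 0], [0, 0, 0], [0, 0, 0], [0, 0, 0], [0, 0, 0], [0, 0, 0], [0, 0, 0]], "gripper": [1, 1, 1, 1, 1, 1, 1, 1]}}

```text
time_s: 9.2
position: [0.4788, 0.336, 0.1356]
eef_rot: [0.746, 1.438, -0.746]
contact_force: [1.2, 0.1, -2.9]
width: 0.48
```

```bash
cat >> a.py <<'E'
def ov(tag,rd,zb,xy,box,S=7):
    """overlay of sprocket disc (bottom z=zb) and its bottom centre at xy"""
    a=np.linspace(0,2*np.pi,60); out=[]
    for c in("top","scene"):
        im=imaging.snapshot(c)[:,:,::-1]; r0,c0,h,w=box[c]
        im=cv2.resize(im[r0:r0+h,c0:c0+w],None,fx=S,fy=S,interpolation=cv2.INTER_NEAREST)
        for z in(zb,zb+.005):
            q=(proj(c,np.c_[xy[0]+rd*np.cos(a),xy[1]+rd*np.sin(a),0*a+z])-[c0,r0]+.5)*S
            cv2.polylines(im,[q.astype(np.int32)],True,(0,0,255) if z==zb else (255,0,0),1)
        cv2.imwrite(f"pics/{tag}_{c}.png",im)
E
python3 - <<'E'
from a import *
st(); o=sensors.get_obs(); p=o["position"]
ov("l4",.06,p[2]-.0076,p[:2],{"top":(200,125,60,80),"scene":(95,250,70,90)})
E
```

```text
time_s 9.2
joint_positions [ 5.6970e-01  1.8090e-01  1.9037e+00 -8.0000e-04  1.0571e+00 -4.4200e-02]
position [0.4788 0.336  0.1356]
contact_force [ 1.2004  0.0502 -2.9164]
torque [-0.0103  0.0679  0.0386]
width 0.4798
tool x,y [[ 0.    -0.001 -1.   ]
 [ 0.817  0.576 -0.   ]]
```

View pics/l4_top.png

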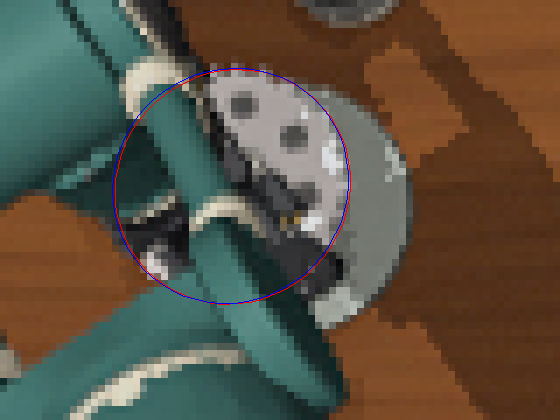

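View pics/l4_scene.png

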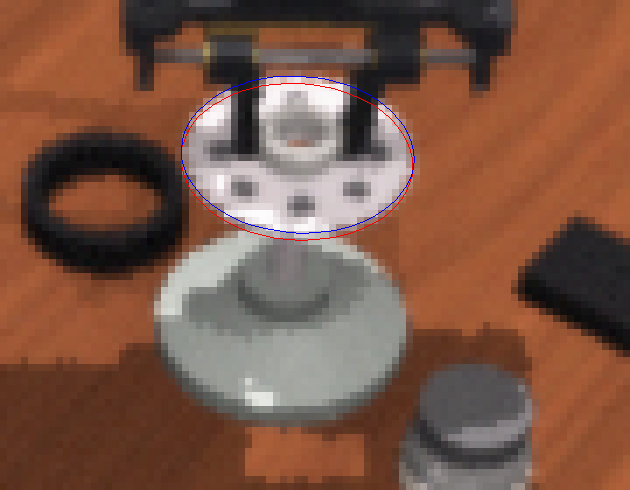

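The disc outline matches the model in both views to about 1 px, so the sprocket is centred on the TCP. I'll thread it on slowly.

Emit:
{"api": "move_arm", "payload": {"dp": [[1, -0.03, 0], [1.6, -0.03, 0], [2.0, -0.03, 0], [2.3, -0.03, 0], [2.6, -0.03, 0], [2.9, -0.03, 0], [3.2, -0.03, 0], [3.2, -0.03, 0]], "dr": [[0, 0, 0], [0, 0, 0], [0, 0, 0], [0, 0, 0], [0, 0, 0], [0, 0, 0], [0, 0, 0], [0, 0, 0]], "gripper": [1, 1, 1, 1, 1, 1, 1, 1]}}

```text
time_s: 10.3
position: [0.4782, 0.3356, 0.103]
eef_rot: [0.745, 1.439, -0.747]
contact_force: [0.0, -0.5, -3.7]
width: 0.483
```

```bash
python3 - <<'E'
from a import *
st(); R=Ro.from_rotvec(sensors.get_obs()["eef_rot"]).as_matrix(); print("F tool",R.T@sensors.get_obs()["contact_force"])
E
```

```text
time_s 10.3
joint_positions [ 5.6980e-01  2.1540e-01  1.9294e+00 -8.0000e-04  9.9800e-01 -4.4200e-02]
position [0.4782 0.3356 0.103 ]
contact_force [ 0.0301 -0.4837 -3.7322]
torque [-0.0357 -0.0527 -0.0394]
width 0.4832
tool x,y [[-0.001 -0.001 -1.   ]
 [ 0.817  0.576 -0.001]]
F tool [ 3.73278879 -0.24930398  0.41030814]
```

Emit:
{"api": "move_arm", "payload": {"dp": [[0.8, 0, 0], [1.6, 0, 0], [2.4, 0, 0], [3.2, 0, 0], [3.8, 0, 0], [4.2, 0, 0], [4.4, 0, 0], [4.4, 0, 0]], "dr": [[0, 0, 0], [0, 0, 0], [0, 0, 0], [0, 0, 0], [0, 0, 0], [0, 0, 0], [0, 0, 0], [0, 0, 0]], "gripper": [1, 1, 1, 1, 1, 1, 1, 1]}}

```text
time_s: 11.3
position: [0.4782, 0.3356, 0.059]
eef_rot: [0.745, 1.439, -0.747]
contact_force: [0.2, 0.4, -3.1]
width: 0.481
```

```bash
python3 - <<'E'
from a import *
st()
E
```

```text
time_s 11.3
joint_positions [ 5.6970e-01  2.6880e-01  1.9571e+00 -9.0000e-04  9.1690e-01 -4.4100e-02]
position [0.4782 0.3356 0.059 ]
contact_force [ 0.1815  0.439  -3.0568]
torque [-0.0226  0.0379 -0.0159]
width 0.4814
tool x,y [[-0.001 -0.001 -1.   ]
 [ 0.817  0.576 -0.001]]
```

Emit:
{"api": "move_arm", "payload": {"dp": [[0.1, 0, 0], [0.2, 0, 0], [0.2, 0, 0], [0.2, 0, 0], [0.15, 0, 0], [0.1, 0, 0], [0.1, 0, 0], [0, 0, 0]], "dr": [[0, 0, 0], [0, 0, 0], [0, 0, 0], [0, 0, 0], [0, 0, 0], [0, 0, 0], [0, 0, 0], [0, 0, 0]], "gripper": [1, 1, 1, 0.4, 0.3, 0.2, 0.2, 0.2]}}

```text
time_s: 12.3
position: [0.4782, 0.3356, 0.059]
eef_rot: [0.745, 1.439, -0.747]
contact_force: [-0.0, -0.1, -0.4]
width: 0.803
```

Emit:
{"api": "move_arm", "payload": {"dp": [[-0.5, 0, 0], [-2, 0, 0], [-4, 0, 0], [-7, 0, 0], [-10, 0, 0], [-13, 0, 0], [-14, 0, 0], [-14, 0, 0]], "dr": [[0, 0, 0], [0, 0, 0], [0, 0, 0], [0, 0, 0], [0, 0, 0], [0, 0, 0], [0, 0, 0], [0, 0, 0]], "gripper": [0.2, 0.2, 0.2, 0, 0, 0, 0, 0]}}

```text
time_s: 13.3
position: [0.4788, 0.3361, 0.2004]
eef_rot: [0.746, 1.438, -0.745]
contact_force: [-0.2, -0.6, -0.2]
width: 1.001
```

```bash
python3 - <<'E'
from a import *
st()
ov("l5",.06,.05,SP[:2],{"top":(200,125,60,80),"scene":(95,250,70,90)})
delta(rackpt(1,.09),Rtool_rack)
delta(rackpt(1,.09)+[0,.2,.08],Rtool_rack)
E
```

```text
time_s 13.3
joint_positions [ 5.6990e-01  1.2150e-01  1.8446e+00 -7.0000e-04  1.1744e+00 -4.4200e-02]
position [0.4788 0.3361 0.2004]
contact_force [-0.2339 -0.6237 -0.1538]
torque [-0.0887  0.0583 -0.0273]
width 1.0006
tool x,y [[ 0.001  0.    -1.   ]
 [ 0.817  0.576  0.001]]
dp [  5.2  -23.74  34.92] dr [ 43.5 -11.5  28.6] | 53.3
dp [ -2.84 -12.23  18.59] dr [ 43.5 -11.5  28.6] | 53.3
```

View pics/l5_scene.png

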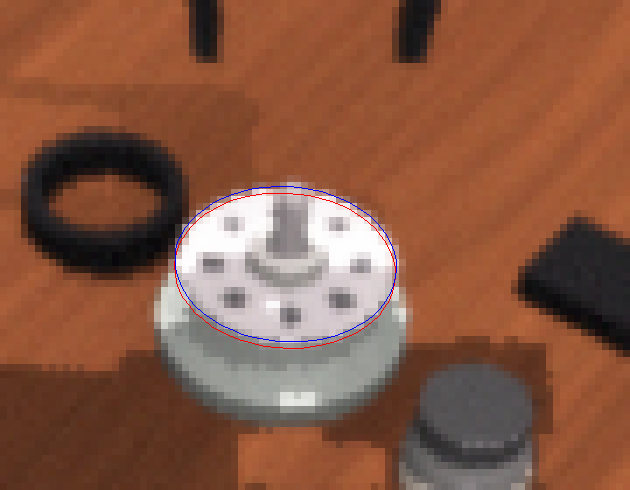

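The large sprocket sits flat on the shoulder, matching the model outline at z = 50 to 55 mm. Next is the middle one.

Emit:
{"api": "move_arm", "payload": {"dp": [[-0.5, -2.8, 4.3], [-0.5, -5.8, 8.7], [-0.5, -8.8, 13], [0, -11.8, 17.5], [1, -14.8, 21.8], [2, -17.8, 26.2], [3.5, -20.8, 30.6], [5.2, -23.74, 34.92]], "dr": [[5.4, -1.4, 3.6], [10.8, -2.8, 7.2], [16.3, -4.3, 10.7], [21.7, -5.7, 14.3], [27.2, -7.2, 17.9], [32.6, -8.6, 21.5], [38, -10, 25], [43.5, -11.5, 28.6]], "gripper": [0, 0, 0, 0, 0, 0, 0, 0]}}

```text
time_s: 14.4
position: [0.4837, -0.0885, 0.1455]
eef_rot: [1.495, 0.705, -0.941]
contact_force: [1.2, 0.1, -0.4]
width: 0.997
```

```bash
python3 - <<'E'
from a import *
st(); delta(rackpt(1,.007),Rtool_rack)
E
```

```text
time_s 14.4
joint_positions [-0.2676 -0.3201  2.442   0.1084  0.5006 -0.1831]
position [ 0.4837 -0.0885  0.1455]
contact_force [ 1.204   0.1005 -0.4462]
torque [-0.0041  0.2732 -0.0099]
width 0.9974
tool x,y [[ 0.494 -0.082 -0.866]
 [ 0.854 -0.143  0.5  ]]
dp [ 8.22  0.15 -0.18] dr [-0.2  0.  -0. ] | 0.2
```

Emit:
{"api": "move_arm", "payload": {"dp": [[2, 0.1, -0.1], [4, 0.15, -0.18], [5.5, 0.15, -0.18], [6.8, 0.15, -0.18], [7.6, 0.15, -0.18], [8.0, 0.15, -0.18], [8.0, 0.15, -0.18], [8.0, 0.15, -0.18]], "dr": [[-0.2, 0, 0], [-0.2, 0, 0], [-0.2, 0, 0], [-0.2, 0, 0], [-0.2, 0, 0], [-0.2, 0, 0], [-0.2, 0, 0], [-0.2, 0, 0]], "gripper": [0, 0, 0, 0, 0, 0, 0, 0]}}

```text
time_s: 15.4
position: [0.525, -0.0934, 0.0775]
eef_rot: [1.492, 0.706, -0.939]
contact_force: [-0.3, 0.0, 0.6]
width: 1.0
```

```bash
python3 - <<'E'
from a import *
st(); delta(rackpt(1,.007),Rtool_rack)
for c in("top","scene"):
    im=imaging.snapshot(c)[:,:,::-1]; x=im[165:265,220:340] if c=="top" else im[150:250,180:300]
    cv2.imwrite(f"pics/m2_{c}.png",cv2.resize(x,None,fx=5,fy=5,interpolation=cv2.INTER_CUBIC))
E
```

```text
time_s 15.4
joint_positions [-0.2507 -0.0959  2.4228  0.1505  0.2948 -0.221 ]
position [ 0.525  -0.0934  0.0775]
contact_force [-0.3249  0.0085  0.586 ]
torque [-0.0924  0.2663 -0.0197]
width 1.0
tool x,y [[ 0.494 -0.082 -0.865]
 [ 0.854 -0.14   0.501]]
dp [ 0.25 -0.04  0.01] dr [ 0.   0.  -0.1] | 0.1
```

View pics/m2_scene.png

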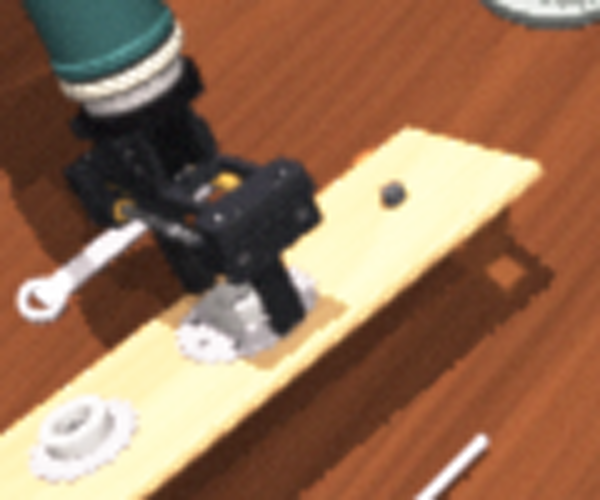

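View pics/m2_top.png

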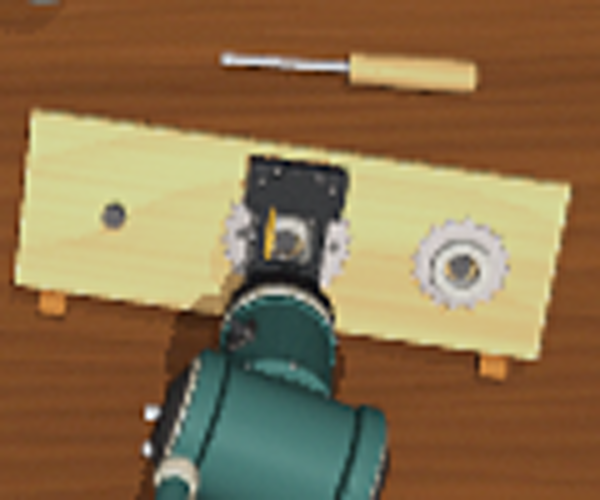

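The fingers straddle the middle collar, so I'll close.

Emit:
{"api": "move_arm", "payload": {"dp": [[0.2, -0.04, 0], [0.2, -0.04, 0], [0.2, -0.04, 0], [0.2, -0.04, 0], [0.2, -0.04, 0], [0.2, -0.04, 0], [0.2, -0.04, 0], [0.2, -0.04, 0]], "dr": [[0, 0, 0], [0, 0, 0], [0, 0, 0], [0, 0, 0], [0, 0, 0], [0, 0, 0], [0, 0, 0], [0, 0, 0]], "gripper": [0, 0, 0.3, 0.5, 1, 1, 1, 1]}}

```text
time_s: 16.5
position: [0.5256, -0.0935, 0.0756]
eef_rot: [1.492, 0.706, -0.938]
contact_force: [-0.4, -0.6, 0.6]
width: 0.483
```

Emit:
{"api": "move_arm", "payload": {"dp": [[-0.5, 0, 0], [-1.2, 0, 0], [-2.5, 0, 0], [-4, 0, 0], [-6, 0, 0], [-8, 0, 0], [-8, 0, 0], [-8, 0, 0]], "dr": [[0, 0, 0], [0, 0, 0], [0, 0, 0], [0, 0, 0], [0, 0, 0], [0, 0, 0], [0, 0, 0], [0, 0, 0]], "gripper": [1, 1, 1, 1, 1, 1, 1, 1]}}

```text
time_s: 17.5
position: [0.4859, -0.087, 0.1449]
eef_rot: [1.492, 0.705, -0.938]
contact_force: [0.7, 0.6, -2.2]
width: 0.481
```

```bash
python3 - <<'E'
from a import *
st()
for c in("top","scene"):
    im=imaging.snapshot(c)[:,:,::-1]; x=im[165:265,220:340] if c=="top" else im[130:250,180:300]
    cv2.imwrite(f"pics/m3_{c}.png",cv2.resize(x,None,fx=5,fy=5,interpolation=cv2.INTER_CUBIC))
delta([.478,.3355,.20],vert(.612))
E
```

```text
time_s 17.5
joint_positions [-0.2614 -0.3147  2.4401  0.1029  0.4952 -0.1767]
position [ 0.4859 -0.087   0.1449]
contact_force [ 0.6582  0.5573 -2.1594]
torque [-0.0352  0.4243 -0.0084]
width 0.481
tool x,y [[ 0.495 -0.082 -0.865]
 [ 0.854 -0.14   0.501]]
dp [ -8.66  -3.76 -41.56] dr [-43.3  11.6 -28.5] | 53.1
```

View pics/m3_scene.png

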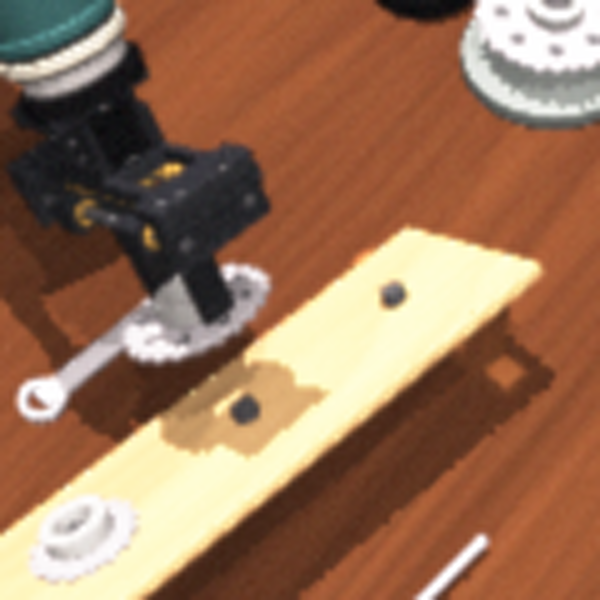

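Emit:
{"api": "move_arm", "payload": {"dp": [[-3, -0.1, -4], [-6, -0.2, -9], [-8, -0.4, -14.5], [-9, -0.8, -20], [-9.2, -1.4, -25.5], [-9.2, -2.2, -31], [-9, -3, -36.5], [-8.66, -3.76, -41.56]], "dr": [[-4, 1, -2.5], [-9, 2.4, -6], [-15, 4, -10], [-21, 5.6, -14], [-27, 7.2, -18], [-33, 8.8, -22], [-39, 10.4, -26], [-43.3, 11.6, -28.5]], "gripper": [1, 1, 1, 1, 1, 1, 1, 1]}}

```text
time_s: 18.6
position: [0.4785, 0.3379, 0.1986]
eef_rot: [0.744, 1.441, -0.748]
contact_force: [0.5, -0.2, -0.9]
width: 0.484
```

```bash
python3 - <<'E'
from a import *
st(); delta([.478,.3355,.135],vert(.612))
E
```

```text
time_s 18.6
joint_positions [ 5.7220e-01  1.2710e-01  1.8418e+00  2.0000e-04  1.1757e+00 -4.2500e-02]
position [0.4785 0.3379 0.1986]
contact_force [ 0.4665 -0.1736 -0.9146]
torque [-0.0846 -0.0102  0.0606]
width 0.4836
tool x,y [[-0.003 -0.001 -1.   ]
 [ 0.817  0.577 -0.003]]
dp [ 6.36 -0.16  0.17] dr [ 0.1 -0.   0.2] | 0.2
```

Emit:
{"api": "move_arm", "payload": {"dp": [[1.5, -0.1, 0.1], [3, -0.16, 0.17], [4.5, -0.16, 0.17], [5.8, -0.16, 0.17], [6.36, -0.16, 0.17], [6.36, -0.16, 0.17], [6.36, -0.16, 0.17], [6.36, -0.16, 0.17]], "dr": [[0.1, 0, 0.2], [0.1, 0, 0.2], [0.1, 0, 0.2], [0.1, 0, 0.2], [0.1, 0, 0.2], [0.1, 0, 0.2], [0.1, 0, 0.2], [0.1, 0, 0.2]], "gripper": [1, 1, 1, 1, 1, 1, 1, 1]}}

```text
time_s: 19.6
position: [0.4785, 0.3358, 0.1358]
eef_rot: [0.749, 1.438, -0.745]
contact_force: [-0.4, -0.3, -2.0]
width: 0.477
```

```bash
python3 - <<'E'
from a import *
st(); o=sensors.get_obs(); p=o["position"]
ov("m4",.048,p[2]-.0076,p[:2],{"top":(200,125,60,80),"scene":(95,250,70,90)})
E
```

```text
time_s 19.6
joint_positions [ 5.6910e-01  1.7870e-01  1.9060e+00  4.0000e-04  1.0549e+00 -4.3900e-02]
position [0.4785 0.3358 0.1358]
contact_force [-0.4454 -0.3063 -1.9598]
torque [-0.1208 -0.0002  0.0125]
width 0.477
tool x,y [[ 0.001  0.001 -1.   ]
 [ 0.818  0.575  0.002]]
```

View pics/m4_scene.png

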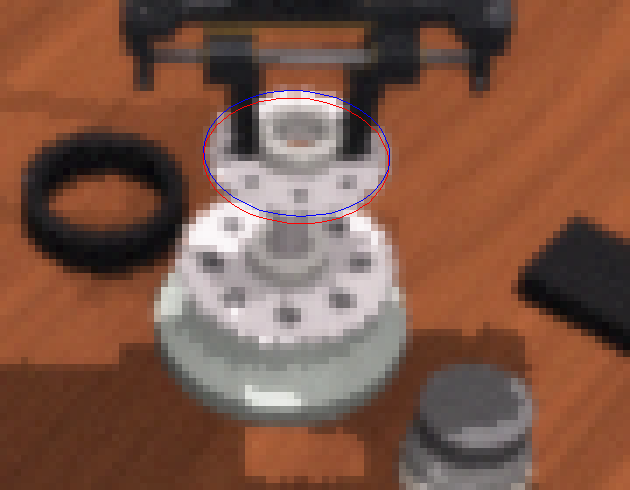

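The middle sprocket is centred on the TCP (outline matches to within 1 px) above the spindle. Threading it now.

Emit:
{"api": "move_arm", "payload": {"dp": [[1, -0.03, 0], [1.6, -0.03, 0], [2.0, -0.03, 0], [2.3, -0.03, 0], [2.6, -0.03, 0], [2.9, -0.03, 0], [3.2, -0.03, 0], [3.2, -0.03, 0]], "dr": [[0, 0, 0], [0, 0, 0], [0, 0, 0], [0, 0, 0], [0, 0, 0], [0, 0, 0], [0, 0, 0], [0, 0, 0]], "gripper": [1, 1, 1, 1, 1, 1, 1, 1]}}

```text
time_s: 20.7
position: [0.4779, 0.3355, 0.1032]
eef_rot: [0.748, 1.438, -0.746]
contact_force: [1.5, -0.0, -1.3]
width: 0.48
```

```bash
python3 - <<'E'
from a import *
st(); delta([.478,.3355,.0785],vert(.612))
E
```

```text
time_s 20.7
joint_positions [ 5.6920e-01  2.1340e-01  1.9316e+00  4.0000e-04  9.9570e-01 -4.4000e-02]
position [0.4779 0.3355 0.1032]
contact_force [ 1.4576 -0.0405 -1.254 ]
torque [-0.0344  0.0089  0.0099]
width 0.4805
tool x,y [[ 0.001  0.001 -1.   ]
 [ 0.818  0.575  0.001]]
dp [2.47 0.   0.01] dr [ 0.1 -0.  -0.1] | 0.1
```

Emit:
{"api": "move_arm", "payload": {"dp": [[0.8, 0, 0], [1.5, 0, 0], [2, 0, 0], [2.3, 0, 0], [2.45, 0, 0], [2.5, 0, 0], [2.5, 0, 0], [2.5, 0, 0]], "dr": [[0, 0, 0], [0, 0, 0], [0, 0, 0], [0, 0, 0], [0, 0, 0], [0, 0, 0], [0, 0, 0], [0, 0, 0]], "gripper": [1, 1, 1, 1, 1, 1, 1, 1]}}

```text
time_s: 21.7
position: [0.4781, 0.3356, 0.0785]
eef_rot: [0.748, 1.438, -0.746]
contact_force: [0.9, 0.8, -2.6]
width: 0.483
```

Emit:
{"api": "move_arm", "payload": {"dp": [[0.05, 0, 0], [0.05, 0, 0], [0.05, 0, 0], [0.05, 0, 0], [0.05, 0, 0], [0, 0, 0], [0, 0, 0], [0, 0, 0]], "dr": [[0, 0, 0], [0, 0, 0], [0, 0, 0], [0, 0, 0], [0, 0, 0], [0, 0, 0], [0, 0, 0], [0, 0, 0]], "gripper": [1, 1, 1, 0.4, 0.3, 0.2, 0.2, 0.2]}}

```text
time_s: 22.7
position: [0.4781, 0.3356, 0.0785]
eef_rot: [0.748, 1.438, -0.746]
contact_force: [0.2, -0.1, -0.2]
width: 0.8
```

Emit:
{"api": "move_arm", "payload": {"dp": [[-0.5, 0, 0], [-2, 0, 0], [-4, 0, 0], [-7, 0, 0], [-10, 0, 0], [-12, 0, 0], [-12, 0, 0], [-12, 0, 0]], "dr": [[0, 0, 0], [0, 0, 0], [0, 0, 0], [0, 0, 0], [0, 0, 0], [0, 0, 0], [0, 0, 0], [0, 0, 0]], "gripper": [0.2, 0.2, 0.2, 0, 0, 0, 0, 0]}}

```text
time_s: 23.7
position: [0.4775, 0.3351, 0.1977]
eef_rot: [0.747, 1.439, -0.747]
contact_force: [-0.4, 0.6, -0.4]
width: 1.0
```

```bash
python3 - <<'E'
from a import *
st()
ov("m5",.048,.07,SP[:2],{"top":(200,125,60,80),"scene":(95,250,70,90)})
delta(rackpt(2,.09),Rtool_rack)
E
```

```text
time_s 23.7
joint_positions [ 5.6910e-01  1.2120e-01  1.8501e+00  4.0000e-04  1.1701e+00 -4.4000e-02]
position [0.4775 0.3351 0.1977]
contact_force [-0.3846  0.6409 -0.4163]
torque [-0.0757  0.0269  0.017 ]
width 1.0005
tool x,y [[-0.     0.    -1.   ]
 [ 0.818  0.575  0.   ]]
dp [  5.02 -32.73  44.25] dr [ 43.4 -11.6  28.6] | 53.2
```

View pics/m5_scene.png

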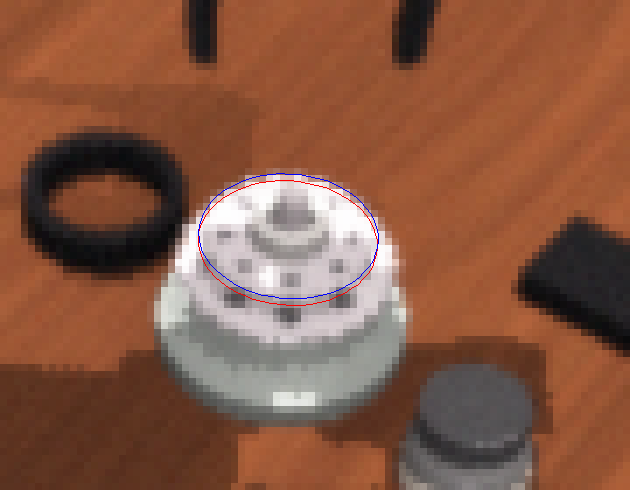

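The middle sprocket is seated flat on the large one (outline at z = 70 mm matches). Now the smallest.

Emit:
{"api": "move_arm", "payload": {"dp": [[-0.5, -3.4, 4.6], [-0.5, -6.9, 9.3], [-0.5, -10.4, 14], [0, -13.9, 18.7], [1, -17.4, 23.4], [2, -20.9, 28.1], [3, -24.4, 32.8], [4, -27.9, 37.5]], "dr": [[5.4, -1.4, 3.6], [10.8, -2.8, 7.2], [16.3, -4.3, 10.7], [21.7, -5.7, 14.3], [27.2, -7.2, 17.9], [32.6, -8.6, 21.5], [38, -10, 25], [43.4, -11.6, 28.6]], "gripper": [0, 0, 0, 0, 0, 0, 0, 0]}}

```text
time_s: 24.8
position: [0.4635, -0.134, 0.156]
eef_rot: [1.495, 0.704, -0.94]
contact_force: [-0.2, 0.2, 0.7]
width: 0.999
```

```bash
python3 - <<'E'
from a import *
st(); delta(rackpt(2,.09),Rtool_rack); delta(rackpt(2,.007),Rtool_rack)
E
```

```text
time_s 24.8
joint_positions [-0.4246 -0.357   2.4449  0.2469  0.5567 -0.4356]
position [ 0.4635 -0.134   0.156 ]
contact_force [-0.1835  0.21    0.7374]
torque [-0.0037  0.2333 -0.0188]
width 0.999
tool x,y [[ 0.495 -0.082 -0.865]
 [ 0.853 -0.143  0.502]]
dp [1.48 0.74 8.01] dr [-0.2  0.1 -0.1] | 0.2
dp [9.78 0.73 8.  ] dr [-0.2  0.1 -0.1] | 0.2
```

Emit:
{"api": "move_arm", "payload": {"dp": [[0.5, 0.3, 4], [1.5, 0.73, 8], [3.5, 0.73, 8], [5.5, 0.73, 8], [7.5, 0.73, 8], [8.8, 0.73, 8], [9.5, 0.73, 8], [9.5, 0.73, 8]], "dr": [[-0.2, 0.1, -0.1], [-0.2, 0.1, -0.1], [-0.2, 0.1, -0.1], [-0.2, 0.1, -0.1], [-0.2, 0.1, -0.1], [-0.2, 0.1, -0.1], [-0.2, 0.1, -0.1], [-0.2, 0.1, -0.1]], "gripper": [0, 0, 0, 0, 0, 0, 0, 0]}}

```text
time_s: 25.8
position: [0.5033, -0.2214, 0.0768]
eef_rot: [1.493, 0.709, -0.939]
contact_force: [0.0, -0.1, -0.6]
width: 1.0
```

```bash
python3 - <<'E'
from a import *
st(); delta(rackpt(2,.007),Rtool_rack)
for c in("top","scene"):
    im=imaging.snapshot(c)[:,:,::-1]; x=im[165:265,240:360] if c=="top" else im[170:270,150:270]
    cv2.imwrite(f"pics/s2_{c}.png",cv2.resize(x,None,fx=5,fy=5,interpolation=cv2.INTER_CUBIC))
E
```

```text
time_s 25.8
joint_positions [-0.5893 -0.0427  2.3749  0.585   0.3863 -0.9259]
position [ 0.5033 -0.2214  0.0768]
contact_force [ 0.0162 -0.1483 -0.6444]
torque [-0.0392  0.2693 -0.0156]
width 0.9996
tool x,y [[ 0.493 -0.079 -0.866]
 [ 0.855 -0.14   0.499]]
dp [0.23 0.05 0.03] dr [-0.  -0.1  0.1] | 0.1
```

View pics/s2_scene.png

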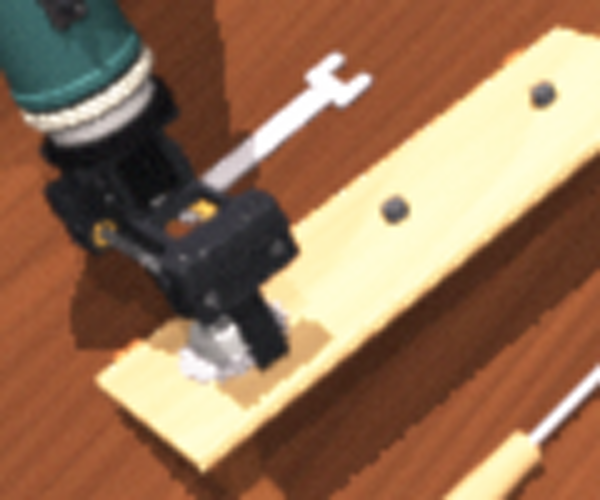

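View pics/s2_top.png

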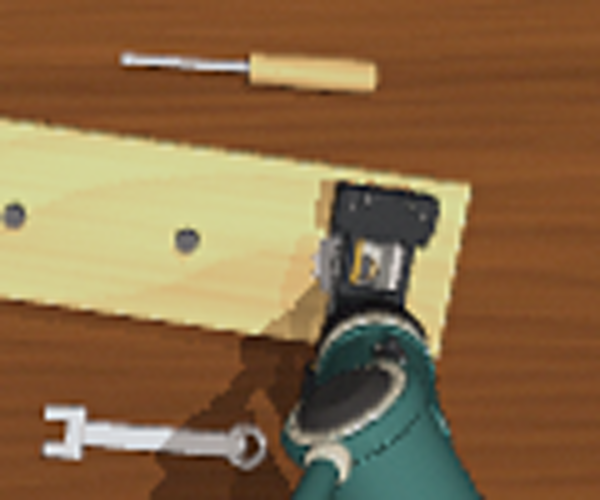

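The fingers straddle the small collar, and the apparent sideways offset in the top view is parallax. Closing and lifting.

Emit:
{"api": "move_arm", "payload": {"dp": [[0.18, 0.05, 0.03], [0.18, 0.05, 0.03], [0.18, 0.05, 0.03], [0.18, 0.05, 0.03], [0.18, 0.05, 0.03], [0.18, 0.05, 0.03], [0.18, 0.05, 0.03], [0.18, 0.05, 0.03]], "dr": [[0, 0, 0], [0, 0, 0], [0, 0, 0], [0, 0, 0], [0, 0, 0], [0, 0, 0], [0, 0, 0], [0, 0, 0]], "gripper": [0, 0, 0.3, 0.5, 1, 1, 1, 1]}}

```text
time_s: 26.9
position: [0.5046, -0.222, 0.0762]
eef_rot: [1.493, 0.708, -0.938]
contact_force: [-2.3, 0.7, 0.3]
width: 0.479
```

Emit:
{"api": "move_arm", "payload": {"dp": [[-0.5, 0, 0], [-1.2, 0, 0], [-2.5, 0, 0], [-4, 0, 0], [-6, 0, 0], [-8, 0, 0], [-8, 0, 0], [-8, 0, 0]], "dr": [[0, 0, 0], [0, 0, 0], [0, 0, 0], [0, 0, 0], [0, 0, 0], [0, 0, 0], [0, 0, 0], [0, 0, 0]], "gripper": [1, 1, 1, 1, 1, 1, 1, 1]}}

```text
time_s: 27.9
position: [0.465, -0.2156, 0.1455]
eef_rot: [1.493, 0.708, -0.938]
contact_force: [-0.2, 0.1, -2.6]
width: 0.479
```

```bash
python3 - <<'E'
from a import *
st()
im=imaging.snapshot("scene")[:,:,::-1]
cv2.imwrite("pics/s3_scene.png",cv2.resize(im[150:270,150:270],None,fx=5,fy=5,interpolation=cv2.INTER_CUBIC))
delta([.478,.3355,.20],vert(.612))
E
```

```text
time_s 27.9
joint_positions [-0.6362 -0.2447  2.389   0.4402  0.5673 -0.7965]
position [ 0.465  -0.2156  0.1455]
contact_force [-0.1843  0.1039 -2.5687]
torque [-0.0324  0.4371 -0.0027]
width 0.4793
tool x,y [[ 0.494 -0.08  -0.866]
 [ 0.855 -0.14   0.5  ]]
dp [ -8.49  -3.83 -54.59] dr [-43.3  11.5 -28.5] | 53.1
```

View pics/s3_scene.png

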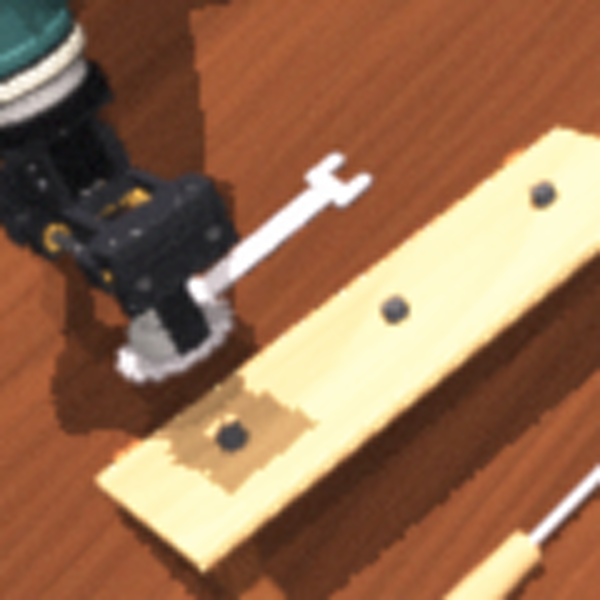

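Emit:
{"api": "move_arm", "payload": {"dp": [[-3, -0.1, -4], [-6, -0.2, -9.5], [-8, -0.4, -15], [-9, -0.8, -21], [-9.2, -1.4, -27], [-9.2, -2.2, -33], [-9, -2.8, -39], [-8.8, -3.2, -45]], "dr": [[-4, 1, -2.5], [-9, 2.4, -6], [-15, 4, -10], [-21, 5.6, -14], [-27, 7.2, -18], [-33, 8.8, -22], [-39, 10.4, -26], [-43.3, 11.5, -28.5]], "gripper": [1, 1, 1, 1, 1, 1, 1, 1]}}

```text
time_s: 28.95
position: [0.4665, 0.2428, 0.2045]
eef_rot: [0.743, 1.441, -0.747]
contact_force: [0.2, -0.3, -1.4]
width: 0.48
```

```bash
python3 - <<'E'
from a import *
st(); delta([.478,.3355,.20],vert(.612));delta([.478,.3355,.135],vert(.612))
E
```

```text
time_s 28.95
joint_positions [ 4.3250e-01  8.5000e-03  1.9571e+00 -1.0000e-04  1.1794e+00 -1.8300e-01]
position [0.4665 0.2428 0.2045]
contact_force [ 0.2303 -0.2938 -1.368 ]
torque [-0.0537  0.012  -0.0031]
width 0.4799
tool x,y [[-0.003 -0.001 -1.   ]
 [ 0.816  0.577 -0.003]]
dp [ 0.43  6.29 -6.91] dr [ 0.2 -0.   0.2] | 0.3
dp [ 6.93  6.31 -6.91] dr [ 0.2 -0.   0.2] | 0.3
```

Emit:
{"api": "move_arm", "payload": {"dp": [[0.2, 3.2, -3.5], [0.43, 6.3, -6.9], [2, 6.3, -6.9], [4, 6.3, -6.91], [6, 6.31, -6.91], [6.93, 6.31, -6.91], [6.93, 6.31, -6.91], [6.93, 6.31, -6.91]], "dr": [[0.2, 0, 0.2], [0.2, 0, 0.2], [0.2, 0, 0.2], [0.2, 0, 0.2], [0.2, 0, 0.2], [0.2, 0, 0.2], [0.2, 0, 0.2], [0.2, 0, 0.2]], "gripper": [1, 1, 1, 1, 1, 1, 1, 1]}}

```text
time_s: 29.95
position: [0.4786, 0.3355, 0.1358]
eef_rot: [0.75, 1.438, -0.747]
contact_force: [0.1, 0.1, -2.0]
width: 0.478
```

```bash
python3 - <<'E'
from a import *
st(); o=sensors.get_obs(); p=o["position"]; delta([.478,.3355,.104],vert(.612))
ov("s4",.036,p[2]-.0076,p[:2],{"top":(200,125,60,80),"scene":(95,250,70,90)})
E
```

```text
time_s 29.95
joint_positions [ 5.6840e-01  1.7870e-01  1.9061e+00  6.0000e-04  1.0552e+00 -4.3200e-02]
position [0.4786 0.3355 0.1358]
contact_force [ 0.11    0.1144 -1.9603]
torque [-0.1189  0.0058  0.0402]
width 0.4783
tool x,y [[ 0.001  0.001 -1.   ]
 [ 0.819  0.574  0.002]]
dp [ 3.18 -0.05 -0.04] dr [-0.  -0.  -0.1] | 0.1
```

View pics/s4_scene.png

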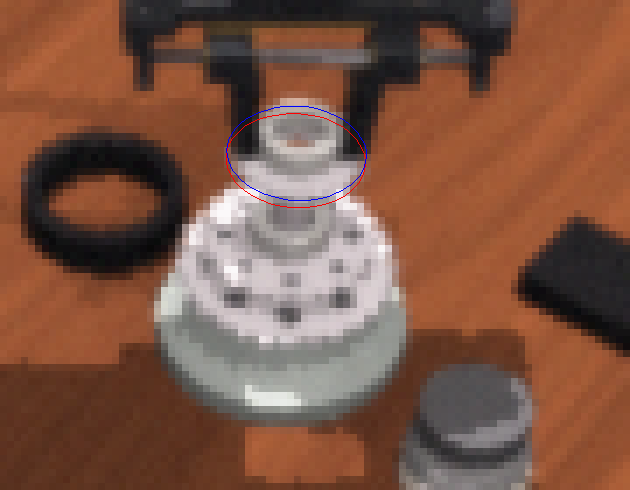

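The small sprocket is centred over the spindle. I'll thread it to TCP z ≈ 0.104 and check the force.

Emit:
{"api": "move_arm", "payload": {"dp": [[1, -0.04, -0.03], [1.6, -0.05, -0.04], [2.0, -0.05, -0.04], [2.3, -0.05, -0.04], [2.6, -0.05, -0.04], [2.9, -0.05, -0.04], [3.2, -0.05, -0.04], [3.2, -0.05, -0.04]], "dr": [[0, 0, 0], [0, 0, 0], [0, 0, 0], [0, 0, 0], [0, 0, 0], [0, 0, 0], [0, 0, 0], [0, 0, 0]], "gripper": [1, 1, 1, 1, 1, 1, 1, 1]}}

```text
time_s: 31.05
position: [0.478, 0.3358, 0.1039]
eef_rot: [0.749, 1.438, -0.746]
contact_force: [-0.7, 0.2, -2.7]
width: 0.481
```

Emit:
{"api": "move_arm", "payload": {"dp": [[0.2, 0, 0], [0.35, 0, 0], [0.45, 0, 0], [0.5, 0, 0], [0.5, 0, 0], [0.5, 0, 0], [0.5, 0, 0], [0.5, 0, 0]], "dr": [[0, 0, 0], [0, 0, 0], [0, 0, 0], [0, 0, 0], [0, 0, 0], [0, 0, 0], [0, 0, 0], [0, 0, 0]], "gripper": [1, 1, 1, 1, 1, 1, 1, 1]}}

```text
time_s: 32.05
position: [0.478, 0.3358, 0.0989]
eef_rot: [0.749, 1.438, -0.746]
contact_force: [0.1, -0.2, -2.4]
width: 0.481
```

```bash
python3 - <<'E'
from a import *
st()
ov("s4b",.036,.09,SP[:2],{"top":(200,125,60,80),"scene":(95,250,70,90)})
E
```

```text
time_s 32.05
joint_positions [ 5.6950e-01  2.1810e-01  1.9349e+00  6.0000e-04  9.8680e-01 -4.2600e-02]
position [0.478  0.3358 0.0989]
contact_force [ 0.1213 -0.1867 -2.3685]
torque [-0.0612  0.0221  0.0492]
width 0.4809
tool x,y [[ 0.001  0.001 -1.   ]
 [ 0.819  0.574  0.002]]
```

View pics/s4b_scene.png

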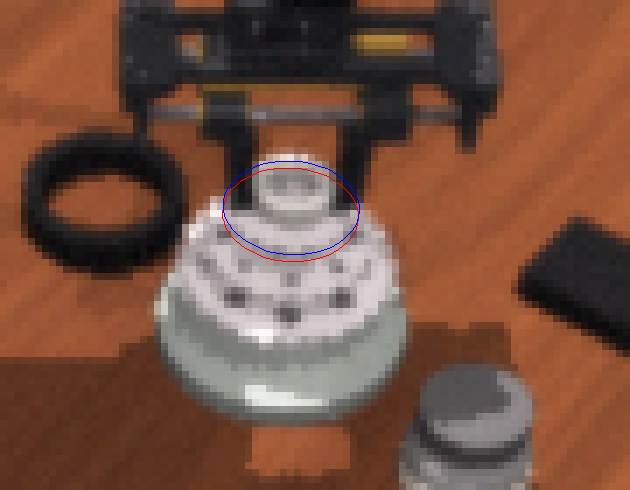

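Emit:
{"api": "move_arm", "payload": {"dp": [[0.1, 0, 0], [0.15, 0, 0], [0.15, 0, 0], [0.1, 0, 0], [0.1, 0, 0], [0.1, 0, 0], [0, 0, 0], [0, 0, 0]], "dr": [[0, 0, 0], [0, 0, 0], [0, 0, 0], [0, 0, 0], [0, 0, 0], [0, 0, 0], [0, 0, 0], [0, 0, 0]], "gripper": [1, 1, 1, 0.4, 0.3, 0.2, 0.2, 0.2]}}

```text
time_s: 33.15
position: [0.4781, 0.3359, 0.0991]
eef_rot: [0.75, 1.438, -0.746]
contact_force: [0.1, -1.1, -0.2]
width: 0.8
```

Emit:
{"api": "move_arm", "payload": {"dp": [[-0.5, 0, 0], [-2, 0, 0], [-4, 0, 0], [-7, 0, 0], [-10, 0, 0], [-12, 0, 0], [-12, 0, 0], [-12, 0, 0]], "dr": [[0, 0, 0], [0, 0, 0], [0, 0, 0], [0, 0, 0], [0, 0, 0], [0, 0, 0], [0, 0, 0], [0, 0, 0]], "gripper": [0.2, 0.2, 0.2, 0, 0, 0, 0, 0]}}

```text
time_s: 34.15
position: [0.4774, 0.3353, 0.2182]
eef_rot: [0.749, 1.438, -0.747]
contact_force: [-0.2, 0.1, -0.8]
width: 0.998
```

```bash
python3 - <<'E'
from a import *
st()
ov("s5",.036,.09,SP[:2],{"top":(200,125,60,80),"scene":(95,250,70,90)})
cv2.imwrite("pics/end_scene.png",cv2.resize(imaging.snapshot("scene")[:,:,::-1],(800,600)))
E
```

```text
time_s 34.15
joint_positions [ 5.6940e-01  1.0520e-01  1.8288e+00  6.0000e-04  1.2068e+00 -4.2500e-02]
position [0.4774 0.3353 0.2182]
contact_force [-0.2201  0.095  -0.7994]
torque [-0.0799  0.0333  0.0335]
width 0.9982
tool x,y [[ 0.     0.001 -1.   ]
 [ 0.819  0.574  0.001]]
```

View pics/s5_scene.png

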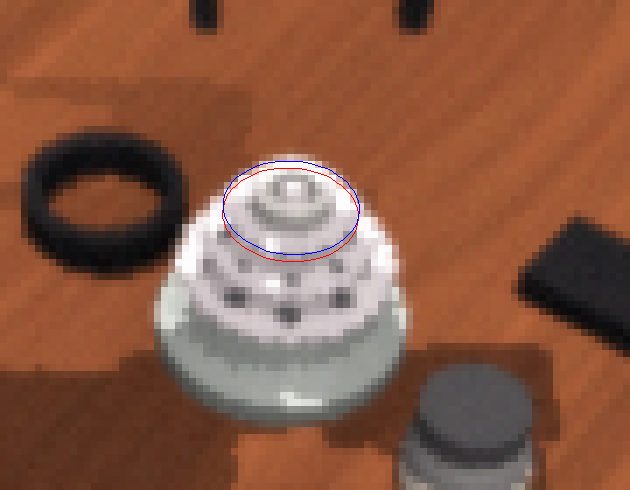

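View pics/end_scene.png

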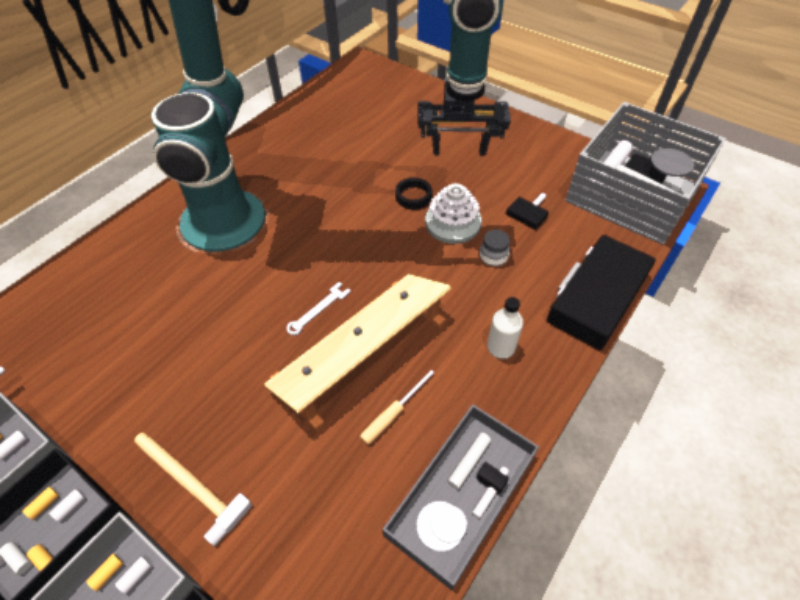

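The stack is complete: three tiers are level on the spindle around pixel (291,125) in the scene camera, and the gripper is clear. The other things are where they started. Handing in.

```bash
python3 - <<'E'
from a import *
print(job.hand_in())
E
```

```text
the job is handed in; nothing more can be done
None
```

All three sprockets are on the spindle, collar up: the largest at the bottom, then the middle-sized one, then the smallest on top. I drew each one squarely off the rack, threaded it down and let go before starting the next. I handed the job in at about 34 s of the 72 s allowed; it reports no verdict.

- **Last checks:** With each sprocket released, its outline in the scene camera matched the expected height (undersides at 50, 70 and 90 mm) to about 1 pixel, roughly 4–5 mm. The tiers look level. The wrist force never read more than about 4 N, the gripper ended clear above the stack, and by eye the other things on the bench had not moved.
- **Disagreements:**
  - **Network points:** The networks' points for the stand and spindle scattered by about 3 pixels, and once landed on something else. I used my own fits of the stand, spindle tip and rack edges instead.
  - **Closed opening:** The gripper read about 42 mm on the 44 mm collars, and all three grips held.
  - **Small sprocket's height:** Before threading, its outline sat about 1 pixel higher than expected, but it matched once seated.

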